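# Cap a mushroom spawn bottle in the bench press

## Task

Of the bottles standing free on the bench, slide the one with a cap on it across the bench, upright and without lifting it off the bench, until it stands fully home against both pads of the capping press's V locator, under the ram. Then pull the press lever all the way down to its stop so that the cap is pressed fully home, and let the lever come back up to rest, leaving the bottle standing in the press. Do not disturb the other things that stand and lie on the bench.

Things in the scene. Friction and masses are not known exactly. Their poses are not given: they have to be found in the camera images.
- bottle: the bottle to cap, the only loose one with a cap: cream plastic full of damp sawdust, about 0.75 kg. Round, 92 mm diameter up to 112 mm height; the shoulder narrows to a 72 mm neck at 136 mm, neck up to 160 mm; white cap 76 mm diameter, 24 mm high, its top at 177 mm (170 mm once home). Origin: centre of the underside, on the bench; z up. Slides with friction about 0.6; tips if pushed high
- cap (a joint): how far the cap has been pressed down on its bottle, in m: 0 sitting loosely, 7 mm proud; 0.007 fully home. It takes about 40 N to press down and stays where it is
- press: capping press of grey iron, bolted to the bench. Origin: on the bench in the centre of the nest, below the ram, where the axis of a bottle that is home stands. Own axes: x level, from the open throat to the column (the bottle comes in along +x, over bare bench), y level to the left seen along +x, z up. Column x 105 to 165 mm, 62 wide, on a foot 14 high, 160 wide, from x 75 to 215
- v_locator (a point): bench locator of the press, midway between its two upright pads, at 46 mm height. The pads, 46 to 50 mm high, 44 mm wide, touch the bottle's side 46 degrees left and right of the press's +x, seen from the nest centre; with their backs they fill x 16 to 63 mm, y to +-64 mm in the press's axes
- head_front (a point): middle of the lower front edge of the press head, which overhangs the nest: 70 mm in front of (press -x) the ram axis and 215 mm above the bench. The head is 70 mm wide, reaches back to the column, and is 86 mm high; the 22 mm square ram stands up through it to 372 mm above the bench
- ram_foot (a point): centre of the underside of the ram's round foot, 66 mm diameter: 192 mm above the bench with the lever up, 170.5 mm with it down at its stop
- lever (a joint): angle of the press lever in rad: 0 up at rest, 0.95 down at its stop, where the ram has come down 21.5 mm and the cap is home. A spring returns it when let go. At the grip it takes about 4 N at first, 7 N near the stop, and 5 N more while a cap goes on
- lever_grip (a point): centre of the lever's black rubber grip: round bar, 26 mm diameter, 101 mm long, along the lever, 187.5 mm from the pivot; inboard of it a bare 16 mm steel bar. The lever is beside the head on the press's -y side; at rest it points to press -x, 20 degrees above level, and is pulled down in an upright plane to 34 degrees below level: the grip goes from 322 to 152 mm above the bench
- lever_pivot (a point): the point on the lever's pivot axis in the plane of the lever's swing: at x = 30 mm, y = -98 mm, z = 258 mm in the press's axes. The pivot axis is the press's y axis
- open_a: bystander: a bottle without a cap, same shape, 92 mm diameter, 160 mm high. Origin: centre of the underside
- open_b: bystander: another bottle without a cap, 92 mm diameter, 160 mm high. Origin: centre of the underside
- cap_stack: bystander: a stack of four white caps, 76 mm diameter, 75 mm high. Origin: centre of the underside. Along the bench's far edge, more than 0.79 m ahead of the robot, stand a fixed bench scale, a tray of caps and a box of wipes, up to 180 mm high
- spray: bystander: clear spray bottle, 68 mm diameter, 200 mm high, its head reaches 50 mm from the axis. Origin: centre of the underside. More than 0.56 m to the robot's right stands a fixed green crate of open bottles, 166 mm high
- spoon: bystander: steel spoon 220 mm long lying on the bench along its own x axis, under 35 mm high
- brush: bystander: brush 240 mm long lying on the bench along its own x axis, under 40 mm high. More than 0.62 m to the robot's left stands a fixed green crate of capped bottles, 176 mm high

How it is judged:
By the outcome, as a careful person would: the job done as asked, in the order asked, and still so for the second after the job is handed in, with the robot touching nothing.
It also fails if it takes over 70 s, if anything falls off the work surface, if the arm or the gripper's body presses on something with over 40 N, if the wrist force passes 120 N, or if a joint passes its speed limit or range.

## Robot

A 6-joint arm with a two-finger parallel gripper is mounted at the origin on the work surface. World frame = base frame: x ahead of the robot, y to its left, z up, the work surface at z = 0. Lengths are in mm, angles in rad, forces in N, time in s.
With the tool pointing down it reaches from about 325 to 900 mm from the base axis. Payload 3.5 kg.
Tool frame: the origin (TCP) lies on the centre line of the jaws, within the pads' length; the fingertips stand 22 mm ahead of it and the grasp point (between the pads) lies 3 mm ahead of it (manip.nose_length is the distance from the TCP to the fingertips, in mm); z points along the fingers, y is the line along which they close (so a half turn about z gives the same grasp; the last joint's range is limited). The gripper opens to 85 mm and grips with 20 to 120 N. Pads are 22 mm wide; open, the fingers measure 114 mm over their backs; the gripper's body (76 mm by 85 mm) begins 54 mm behind the grasp point. The pads swing forward as they close: fully open they stand 13 mm farther back than shut.
Start: joints at [1.123, 0.276, -0.026, 1.268, 0, 1.467], TCP at [211.261, 588.21, 253.313] pointing down, gripper open.
Joint ranges: [-3.12, 3.12], [-0.85, 1.88], [-1.08, 1.24], [-1.95, 2.15], [-1.57, 1.53], [-3.14, 3.14]. Speed limits (rad/s): [2.57, 2.57, 3.14, 3.14, 3.14, 3.14].

## Interface

Orientations are given as a unit quaternion [x, y, z, w].
In Python, from station import manip, viewer, ticket gives the robot as it stands. Calls block until the motion is done:
- manip.move_ptp(position, orientation): joint-space move of the TCP to a pose.
- manip.movel(position, rate=150, ori=None, threshold=None): straight line of the TCP; ori=None keeps the orientation; rate is the mean speed in mm/s. With threshold (N) it stops when the force on the tool has changed by that much, and returns True; else False.
- manip.set_joints(angles): joint-space move.
- manip.grip(opening, squeeze=None): opening from 0.0 (shut) to 1.0 (fully open); squeeze is the grip in N (None keeps the last); returns when the fingers have stopped.
- manip.pause(seconds).
- manip.inverse_kinematics(position, orientation): joint angles nearest the present ones, or None.
- manip.get_obs(): the state.
- viewer.grab_frame(name): name is "side" or "top" or "wrist"; returns (picture, depth): 400x640x3 uint8, red, green, blue; 400x640 float32, mm along the optical axis (not along the pixel's ray), 0 where there is no reading.
- viewer.camera_params(name): a dict with "K" (3x3 intrinsics, pixels), "rvec" (rotation vector, rad) and "tvec" (3), from world to camera coordinates, as OpenCV has them. Camera axes: x right, y down, z forward; pixel columns grow to the right and rows downward; lengths in mm; the calibration is good to about 2 mm. A picture is of the moment at which its call begins: read the wrist's pose just before it. camera_params takes no time and is no camera call; for the wrist camera it gives the pose at the moment of the call.
A pose or a line that the arm cannot do raises manip.PlanningError and nothing moves.
- ticket.sign_off(): hands the job in; it is judged then, once.
The state is a dict: "time_s": time; "joints": joint angles; "qd": joint speeds; "joint_efforts": joint torques, N m; "tool_pos": TCP position; "tcp_rot": TCP orientation; "ft_force": force on the tool from outside, world axes, zero at the start; "wrist_torque": the same for the moment, N m; "width": opening from 0.0 (shut) to 1.0 (fully open); "gripper_force": force on a finger pad.
Only numpy, scipy, OpenCV 4.12 (cv2) and the standard library are available. Lean on these libraries where they do the work, as an engineer would, in place of code of your own. Each camera call takes 0.05 s, during which the arm holds its last target. There are 200 camera calls.

## Working session

There is one attempt and no reset: what is moved stays moved. The work goes in short steps, each a Python script; the robot and the scene stay as the last script left them, time stands still between calls to the robot, and variables do not carry over. Pictures are saved under pics/ and viewed, at most 10 in all, crops included, and the job is handed in when it is done.

```bash
mkdir -p pics; cat > h.py <<'E'
import numpy as np, cv2
from station import manip, viewer, ticket
def cam(n):
    p=viewer.camera_params(n); R,_=cv2.Rodrigues(np.array(p["rvec"],float)); return np.array(p["K"],float),R,np.array(p["tvec"],float).ravel()
def save(n,f):
    im,d=viewer.grab_frame(n); cv2.imwrite("pics/"+f+".png",im[:,:,::-1]); np.save("pics/"+f+".npy",d); np.savez("pics/"+f+"_c.npz",*cam(n)); return im,d
def pts(c,d):  # world points from depth, HxWx3
    K,R,t=c; v,u=np.mgrid[:d.shape[0],:d.shape[1]]
    X=np.stack([(u-K[0,2])/K[0,0]*d,(v-K[1,2])/K[1,1]*d,d],-1); return (X-t)@R
def ray(c,u,v,z):
    K,R,t=c; o=-R.T@t; r=R.T@np.linalg.solve(K,[u,v,1]); return o+r*(z-o[2])/r[2]
E
python3 - <<'E'
from h import *
for n in("top","side"):
    save(n,n); K,R,t=cam(n); print(n,-R.T@t,R[2],K[0,0])
print(manip.get_obs())
E
```

```text
top [ 475.43520558  -20.53167323 1117.14952251] [ 0.10473747 -0.00893201 -0.99445979] 373.88163373812046
side [  309.92812183 -1029.28966811  1101.67886456] [ 0.176568    0.72917116 -0.66116047] 496.2885033360466
{'time_s': 0.1, 'joints': array([ 1.12260511e+00,  2.77080001e-01, -2.77333704e-02,  1.26798996e+00,
       -6.09227326e-06,  1.46738603e+00]), 'qd': array([-8.74826741e-05, -2.55252519e-03,  5.05603325e-03, -9.59479409e-04,
        3.50423777e-04,  1.47863096e-03]), 'joint_efforts': array([ 1.10505448e-04, -4.46710396e+01,  2.96128535e+01,  8.44932336e-03,
        7.15730323e-06,  6.28705706e-06]), 'tool_pos': array([210.97711914, 587.62186326, 252.26202485]), 'tcp_rot': array([ 1.71537775e-01,  9.85177032e-01, -9.66408020e-04, -2.70340559e-04]), 'ft_force': array([-0.17276512,  0.27783314,  0.40934258]), 'wrist_torque': array([ 0.03658029,  0.03978505, -0.07299585]), 'gripper_force': 0.0, 'width': 0.9990220425054068}
```

View pics/top.png

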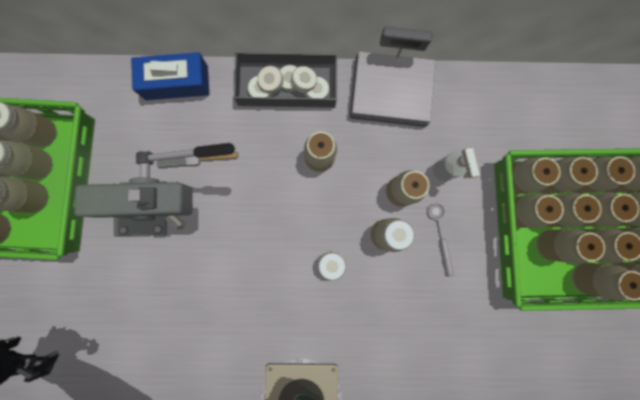

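View pics/side.png

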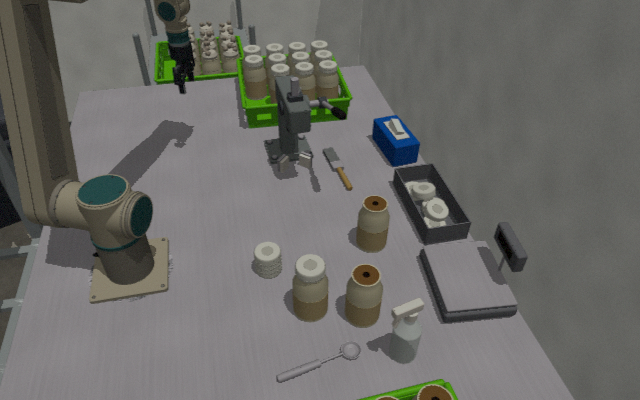

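The top view shows the capped bottle (cap ~398,235), open bottles (~320,147 and ~412,185), the cap stack (331,267), the spray (455,165) and the spoon (440,240). The press head runs from about (75,200) to (190,195) with its throat to the right (world −y). The lever grip is at about (215,150), with the brush under it. The side view agrees.

```bash
python3 - <<'E'
from h import *
for n in("top","side"):
    d=np.load(f"pics/{n}.npy"); c=[np.load(f"pics/{n}_c.npz")[k] for k in("arr_0","arr_1","arr_2")]
    P=pts(c,d); im=cv2.imread(f"pics/{n}.png"); z=P[...,2]
    ok=(d>0)&(P[...,0]>250)&(P[...,0]<790)&(P[...,1]>-560)&(P[...,1]<620)
    print(n,"bench z",np.median(z[ok&(abs(z)<15)]))
    for lo,hi in((169,185),(152,167),(68,82),(294,308),(365,380),(185,215)):
        m=(ok&(z>lo)&(z<hi)).astype(np.uint8)
        k,l,s,ce=cv2.connectedComponentsWithStats(m)
        for i in range(1,k):
            if s[i,4]<25: continue
            q=P[l==i][:,:2].astype(np.float32); r=cv2.minAreaRect(q); e=cv2.minEnclosingCircle(q)
            print(lo,hi,"px",ce[i].round(),s[i,4],"z",np.median(z[l==i]).round(1),"rect",np.round(r[0]),np.round(r[1]),round(r[2],1),"circ",np.round(e[0]),round(e[1]))
    dark=(ok&(im.max(2)<50)&(z>150)&(z<345)&(P[...,1]>100)&(P[...,1]<420)&(P[...,0]>450)).astype(np.uint8)
    k,l,s,ce=cv2.connectedComponentsWithStats(dark)
    for i in range(1,k):
        if s[i,4]>15:
            q=P[l==i]; print("dark",ce[i],s[i,4],q.min(0).round(),q.max(0).round(),q.mean(0).round())
E
```

```text
top bench z -0.6734671339829014
169 185 px [464. 163.] 66 z 177.8 rect [ 655. -408.] [71.  8.] 11.6 circ [ 656. -411.] 36
169 185 px [398. 235.] 714 z 176.1 rect [ 474. -240.] [73. 76.] 0.9 circ [ 474. -240.] 38
152 167 px [320. 145.] 591 z 160.0 rect [704. -41.] [68. 71.] 89.9 circ [704. -41.] 36
152 167 px [460. 162.] 26 z 159.7 rect [ 666. -408.] [29. 11.] 19.0 circ [ 668. -413.] 15
152 167 px [414. 185.] 617 z 159.8 rect [ 603. -286.] [70. 71.] 22.9 circ [ 604. -287.] 37
152 167 px [384. 235.] 29 z 160.8 rect [ 470. -209.] [59. 14.] 7.0 circ [ 471. -216.] 29
68 82 px [443. 169.] 42 z 76.3 rect [ 662. -396.] [61. 21.] 21.4 circ [ 666. -405.] 30
68 82 px [393. 194.] 31 z 75.5 rect [ 588. -252.] [74. 18.] 23.9 circ [ 592. -260.] 37
68 82 px [331. 266.] 585 z 73.9 rect [385. -77.] [71. 72.] 1.4 circ [385. -77.] 38
294 308 px [181. 154.] 102 z 301.4 rect [646. 268.] [15. 51.] 3.2 circ [642. 268.] 25
294 308 px [125. 199.] 2806 z 300.1 rect [544. 383.] [ 70. 233.] 2.4 circ [544. 383.] 119
365 380 px [134. 195.] 136 z 371.1 rect [546. 336.] [21. 23.] 2.6 circ [546. 335.] 15
185 215 px [
[... 1242 characters left out ...]
 -294.] 46
68 82 px [403. 344.] 97 z 74.6 rect [ 654. -437.] [27. 66.] 54.3 circ [ 662. -426.] 33
294 308 px [291.  96.] 567 z 300.9 rect [540. 380.] [ 69. 243.] 2.6 circ [537. 379.] 124
365 380 px [294.  79.] 42 z 371.8 rect [542. 333.] [22. 27.] 5.1 circ [542. 332.] 14
185 215 px [407. 308.] 357 z 196.7 rect [ 654. -423.] [75. 24.] 12.9 circ [ 654. -424.] 38
dark [284.98823529 113.95294118] 255 [495. 261. 197.] [533. 419. 298.] [508. 319. 260.]
dark [294.64705882  98.79411765] 68 [520. 310. 302.] [565. 345. 320.] [541. 320. 310.]
dark [320.96 105.72] 25 [626. 304. 245.] [643. 364. 279.] [632. 349. 258.]
dark [337.48148148 113.11111111] 108 [633. 143. 310.] [658. 225. 344.] [641. 176. 333.]
```

```bash
cat >> h.py <<'E'
from scipy.spatial.transform import Rotation as Ro
NEST=np.array([544,334.5]); XP=np.array([-.043,.999]); YP=np.array([-.999,-.043]); BOT=np.array([472,-242.])
def quat(dxy,a,s=1):  # tool heading dxy, a rad below level; s flips closing axis
    d=np.array(dxy)/np.hypot(*dxy); z=np.r_[d*np.cos(a),-np.sin(a)]; y=s*np.r_[-d[1],d[0],0]
    return Ro.from_matrix(np.c_[np.cross(y,z),y,z]).as_quat()
def tcp(bxy,dxy,a,gap,ztip=34,L=18):  # tip centre 'gap' behind bottle axis
    d=np.array(dxy)/np.hypot(*dxy); return np.r_[np.array(bxy)-d*(gap+L*np.cos(a)),ztip+L*np.sin(a)]
E
python3 - <<'E'
from h import *
print(manip.nose_length)
q0=manip.get_obs()["joints"]
for s in(1,-1):
  for deg in(30,40,50,60):
    for az in(-10,0,10,20,35):
      a=np.radians(deg); o=[]
      r=np.radians(az); d=XP*np.cos(r)-YP*np.sin(r)   # az>0 turns heading towards +x (away from robot)
      for b,g in((BOT,90),(BOT,38),((552,130),38),(NEST,38)):
        q=manip.inverse_kinematics(tcp(b,d,a,g),quat(d,a,s)); o.append(None if q is None else np.round(q,2).tolist())
      print(s,deg,az,[x is not None for x in o], o[0] if o[0] else "", o[-1] if o[-1] else "")
c=[np.load("pics/top_c.npz")[k] for k in("arr_0","arr_1","arr_2")]
for n,u,v in(("spoon",435,211),("spoon",450,273),("brush",237,153),("brush",160,160)): print(n,ray(c,u,v,10).round())
E
```

```text
22.0
1 30 -10 [True, True, True, True] [-0.89, 1.03, 0.4, 1.94, 0.4, -2.9] [-0.02, 0.67, -0.27, 1.02, 1.0, -2.02]
1 30 0 [True, True, True, True] [-0.96, 0.97, 0.28, 1.85, 0.49, -2.83] [-0.03, 0.58, -0.44, 0.68, 1.04, -1.72]
1 30 10 [True, True, True, True] [-1.02, 0.91, 0.15, 1.74, 0.57, -2.76] [-0.03, 0.49, -0.63, 0.28, 1.04, -1.37]
1 30 20 [True, True, True, True] [-1.09, 0.84, 0.01, 1.63, 0.66, -2.67] [-0.01, 0.44, -0.79, -0.13, 0.97, -1.02]
1 30 35 [True, True, True, True] [-1.18, 0.74, -0.2, 1.42, 0.79, -2.52] [0.07, 0.42, -0.98, -0.63, 0.77, -0.59]
1 40 -10 [True, True, True, True] [-0.88, 0.91, 0.28, 1.75, 0.36, -2.82] [0.03, 0.58, -0.3, 0.91, 0.85, -1.86]
1 40 0 [True, True, True, True] [-0.94, 0.86, 0.17, 1.67, 0.44, -2.73] [0.02, 0.5, -0.45, 0.65, 0.87, -1.6]
1 40 10 [True, True, True, True] [-1.0, 0.8, 0.06, 1.57, 0.52, -2.64] [0.03, 0.42, -0.6, 0.36, 0.86, -1.33]
1 40 20 [True, True, True, True] [-1.06, 0.73, -0.07, 1.46, 0.6, -2.54] [0.05, 0.36, -0.73, 0.08, 0.8, -1.04]
1 40 35 [True, True, True, True] [-1.14, 0.62, -0.26, 1.25, 0.7, -2.35] [0.13, 0.31, -0.9, -0.29, 0.6
[... 2703 characters left out ...]
.12, 0.59, 0.93] [0.19, 0.25, -0.8, -0.0, 0.49, 2.46]
-1 60 -10 [True, True, True, True] [-0.82, 0.68, 0.04, 1.39, 0.25, 0.47] [0.16, 0.47, -0.32, 0.83, 0.52, 1.5]
-1 60 0 [True, True, True, True] [-0.87, 0.63, -0.04, 1.32, 0.31, 0.59] [0.16, 0.41, -0.41, 0.69, 0.52, 1.7]
-1 60 10 [True, True, True, True] [-0.92, 0.58, -0.13, 1.25, 0.36, 0.71] [0.17, 0.35, -0.5, 0.55, 0.5, 1.92]
-1 60 20 [True, True, True, True] [-0.96, 0.53, -0.22, 1.16, 0.41, 0.84] [0.19, 0.3, -0.59, 0.41, 0.45, 2.13]
-1 60 35 [True, True, True, True] [-1.02, 0.44, -0.37, 1.01, 0.47, 1.06] [0.25, 0.25, -0.69, 0.24, 0.35, 2.46]
spoon [ 545. -388.   10.]
spoon [ 364. -428.   10.]
brush [711. 205.  10.]
brush [686. 435.  10.]
```

```bash
python3 - <<'E'
from h import *
A=np.radians(45)
d=np.array([81,362.])
q=quat(d,A,-1)
dn=manip.get_obs()["tcp_rot"]
manip.movel([180,480,470],rate=250)
manip.move_ptp([430,-60,480],quat([0,1],np.pi/2-.02,-1))
p=tcp(BOT,d,A,85)
manip.move_ptp(p+[0,-30,170],q)
manip.grip(0.75,40)
save("top","t2")
o=manip.get_obs(); print(o["time_s"],o["tool_pos"],p,o["ft_force"],o["width"])
E
```

```text
5.25 [ 450.99660176 -366.98284502  217.31354877] [ 450.66038518 -337.36963662   46.72792206] [-0.05090288  0.07633789  1.01329772] 0.7506916062664688
```

View pics/t2.png

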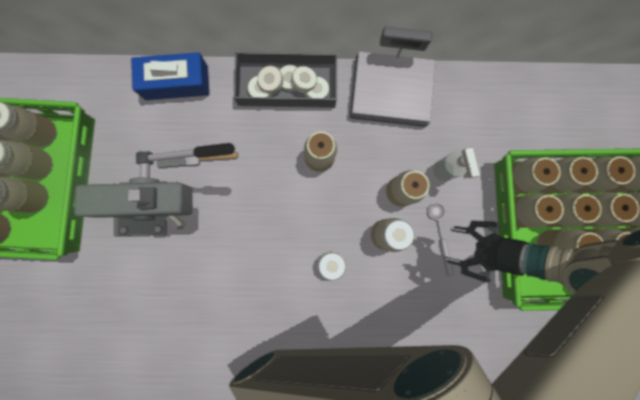

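Nothing has been disturbed. The wrist would come close to the right-hand crate at a 45° tilt, so I'll start the push at 60° and flatten it along the way.

```bash
python3 - <<'E'
from h import *
R=np.radians
d=np.array([81,362.]); A=R(60)
p=tcp(BOT,d,A,85)
manip.movel(p+[0,-15,150],rate=200,ori=quat(d,A,-1))
manip.movel(p,rate=150)
manip.movel(tcp(BOT,d,A,38),rate=80,threshold=20)
o=manip.get_obs(); print(o["time_s"],o["ft_force"])
save("wrist","w1")
hit=manip.movel(tcp(BOT+d*.45,d,R(55),33),rate=80,ori=quat(d,R(55),-1),threshold=25)
o=manip.get_obs(); print(hit,o["time_s"],o["ft_force"],o["tool_pos"])
im,dd=save("top","t3"); P=pts(cam("top"),dd); z=P[...,2]
m=(z>171)&(z<182)&(P[...,0]>420)&(P[...,0]<600)&(P[...,1]>-200)&(P[...,1]<100)&(im.min(2)>120)
print(m.sum(),cv2.minEnclosingCircle(P[m][:,:2].astype(np.float32)),"expect",BOT+d*.45)
E
```

```text
7.55 [ 0.84046448 -0.26580895 -0.41804555]
False 9.8833 [-1.55051229 -2.64188829 -2.56277828] [ 498.84194473 -121.42816624   48.63261963]
683 ((509.8133239746094, -71.13263702392578), 37.463233947753906) expect [508.45 -79.1 ]
```

View pics/t3.png

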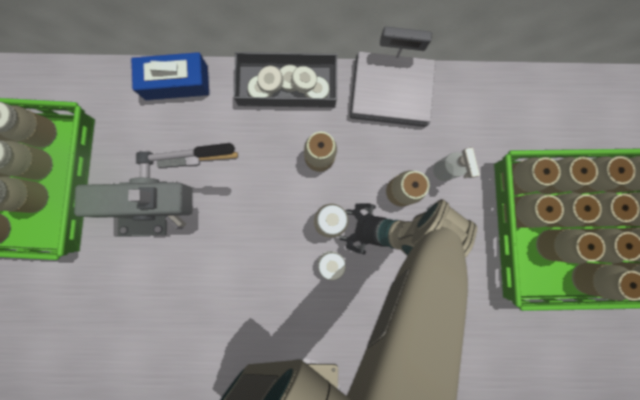

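The bottle is upright and cradled at (510,-71) mm, and everything else is unmoved. Continuing along the press axis.

```bash
python3 - <<'E'
from h import *
R=np.radians
d=np.array([81,362.]); G=41
for b,dd,a in ((np.array([538,60.]),np.array([.18,1]),50),(NEST-170*XP,np.array([.06,1]),45),(NEST-60*XP,XP,45)):
    hit=manip.movel(tcp(b,dd,R(a),G),rate=80,ori=quat(dd,R(a),-1),threshold=25)
    o=manip.get_obs(); print(hit,o["time_s"].__round__(2),o["ft_force"].round(1))
    if hit: raise SystemExit
hit=manip.movel(tcp(NEST+12*XP,XP,R(45),G),rate=40,threshold=18)
o=manip.get_obs(); f=o["tool_pos"][:2]+XP*(G+18*np.cos(R(45)))
print(hit,o["time_s"],o["ft_force"].round(1),o["tool_pos"],"bottle est rel nest (xp,yp)",(f-NEST)@XP,(f-NEST)@YP)
save("side","s4"); im=cv2.imread("pics/s4.png"); cv2.imwrite("pics/s4c.png",cv2.resize(im[30:220,180:420],None,fx=3,fy=3))
E
```

```text
False 11.75 [-1.1 -2.6 -2.8]
False 13.21 [-0.3 -2.2 -3.3]
False 14.73 [ 0.2 -2.1 -1.7]
True 16.1583 [ 0.2 -4.9  2.4] [546.58734368 283.13383399  45.97916592] bottle est rel nest (xp,yp) 2.293807249325705 -0.37601119747821793
```

View pics/s4c.png

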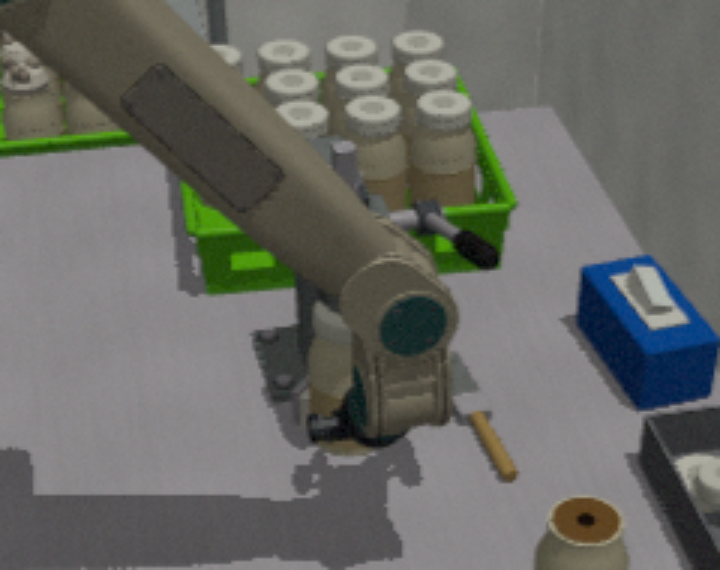

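The picture shows the bottle standing upright under the head, with the fingers behind it and the stop within 2 mm of the nest. I'll retreat, shut the fingers and give one single-point push so the V can centre it.

```bash
python3 - <<'E'
from h import *
p=manip.get_obs()["tool_pos"]; e=np.r_[XP,0]
manip.movel(p-e*35,rate=100); manip.grip(0.0,40)
t=tcp(NEST,XP,np.radians(45),52,L=22)
manip.movel(t-e*6,rate=60,threshold=15)
hit=manip.movel(t+e*22,rate=25,threshold=22)
o=manip.get_obs(); f=o["tool_pos"][:2]+XP*(22*np.cos(np.pi/4))
print(hit,o["time_s"],o["ft_force"].round(1),"tip rel nest",(f-NEST)@XP,(f-NEST)@YP)
p=o["tool_pos"]
manip.movel(p-e*150,rate=150)
manip.movel(p-e*190+[0,0,150],rate=200)
manip.move_ptp(np.r_[NEST-XP*330,470]-[150,0,0],quat([0,1],np.pi/2-.02,-1))
for n in("top","side"):
    im,dd=save(n,n+"5"); P=pts(cam(n),dd); z=P[...,2]
    c=np.abs(P[...,:2]-NEST).max(2)<75
    for lo,hi in((171,182),(155,167),(20,110)):
        m=c&(z>lo)&(z<hi)
        if m.sum()>8: q=P[m][:,:2]-NEST; x=q@XP; y=q@YP; print(n,lo,m.sum(),"xp",x.min().round(1),x.max().round(1),"yp",y.min().round(1),y.max().round(1))
im=cv2.imread("pics/side5.png"); cv2.imwrite("pics/s5c.png",cv2.resize(im[60:200,220:400],None,fx=4,fy=4))
print(manip.get_obs()["time_s"])
E
```

```text
True 18.1833 [ 0.2 -4.1  4.3] tip rel nest -53.94170171985657 -0.8517403201202388
top 171 33 xp -19.4 18.6 yp 31.0 36.7
top 20 383 xp -47.1 63.3 yp -41.2 59.1
side 171 144 xp -46.2 16.7 yp -34.1 40.3
side 155 71 xp -42.3 -0.8 yp -29.7 41.4
side 20 646 xp -54.9 56.8 yp -61.2 65.0
21.5583
```

View pics/s5c.png

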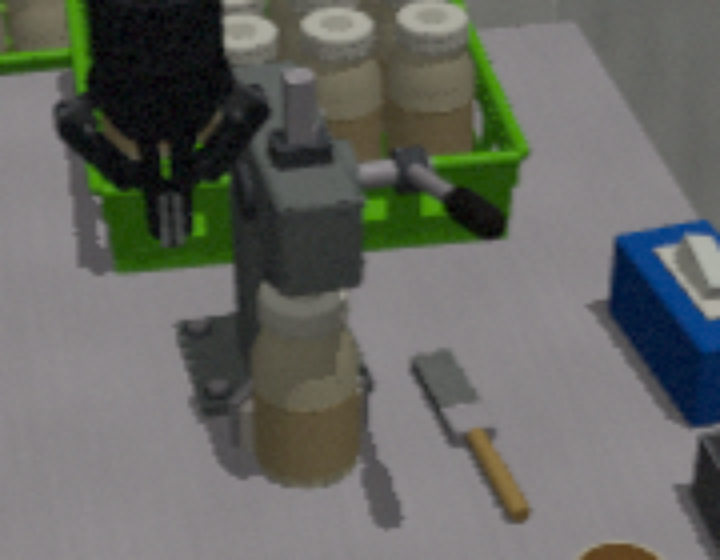

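Cap top and body are centred on the nest (top view: cap chord ±19 mm about xp=0; shut fingertip contact at −46 mm), and the bottle stands upright with the other items still in place. Next is the lever.

```bash
cat >> h.py <<'E'
PIV=np.r_[NEST+30*XP-98*YP,258]
def lev(phi,h,s):   # TCP pose for tips h above bar axis
    x=np.r_[XP,0]; n=np.sin(phi)*x+[0,0,np.cos(phi)]; l=-np.cos(phi)*x+[0,0,np.sin(phi)]
    y=s*np.r_[YP,0]; z=-n
    return PIV+187.5*l+n*(h+20), Ro.from_matrix(np.c_[np.cross(y,z),y,z]).as_quat()
E
python3 - <<'E'
from h import *
R=np.radians
for s in(1,-1):
    print(s,[(lambda q:None if q is None else np.round(q,2).tolist())(manip.inverse_kinematics(*lev(R(f),12,s))) for f in(20,-8,-34.4)])
s=min((1,-1),key=lambda s:abs(manip.inverse_kinematics(*lev(R(-8),12,s))[5]))
manip.grip(0.2,40)
manip.move_ptp(*lev(R(20),90,s)); p,q=lev(R(20),25,s); manip.movel(p,rate=100,threshold=10)
save("top","t6")
for f in(20,10,0,-10,-20,-30):
    p,q=lev(R(f),10,s); hit=manip.movel(p,rate=70,ori=q,threshold=40); o=manip.get_obs(); print(f,hit,o["ft_force"].round(1),o["time_s"])
    if hit: break
else:
    for f in(-34,-37,-40,-43):
        p,q=lev(R(f),9,s); hit=manip.movel(p,rate=30,ori=q,threshold=28); o=manip.get_obs(); print(f,hit,o["ft_force"].round(1),o["tool_pos"].round(1),o["time_s"])
        if hit: break
manip.pause(.3); print(manip.get_obs()["ft_force"].round(1))
im,dd=save("side","s6"); cv2.imwrite("pics/s6c.png",cv2.resize(im[30:200,200:420,::-1],None,fx=3,fy=3))
E
```

```text
1 [[0.34, 0.43, 0.35, 1.6, -0.33, -1.26], [0.12, 0.34, 0.08, 1.3, 0.14, -1.5], [-0.03, 0.42, -0.09, 1.11, 0.6, -1.66]]
-1 [[0.34, 0.43, 0.35, 1.6, -0.33, 1.88], [0.12, 0.34, 0.08, 1.3, 0.14, 1.65], [-0.03, 0.42, -0.09, 1.11, 0.6, 1.48]]
20 False [2.7 1.5 5. ] 25.325
10 False [3.6 3.2 4.2] 25.95
0 False [3.  1.9 5.1] 26.575
-10 False [2.6 1.4 6.1] 27.2
-20 False [2.4 1.  7.3] 27.825
-30 False [ 1.7 -1.4  9. ] 28.45
-34 False [ 1.7 -3.7 10.1] [649.3 196.7 179.5] 29.075
-37 True [-4.5 -4.7  8.1] [649.7 196.8 178.7] 29.3333
[-3.  -4.8  8.3]
```

View pics/s6c.png

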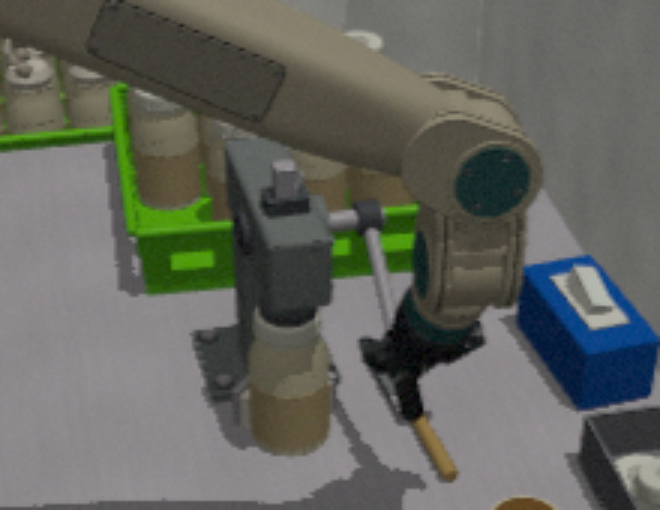

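```bash
python3 - <<'E'
from h import *
R=np.radians
def ram():
    im,dd=save("side","r"); P=pts(cam("side"),dd); z=P[...,2]
    m=(np.abs(P[...,:2]-NEST+[2,3]).max(2)<12)&(z>335); return np.sort(z[m])[-25:].round(0)
print(ram())
for k in range(2):
    p,q=lev(R(-39),7,1); hit=manip.movel(p,rate=25,ori=q,threshold=40); o=manip.get_obs()
    print(hit,o["ft_force"].round(1),o["tool_pos"].round(1),o["time_s"]); manip.pause(.3)
    l=o["tool_pos"]-PIV; print("tcp angle deg",np.degrees(np.arctan2(l[2],-l[:2]@XP)), "at -34.4:",(lambda v:np.degrees(np.arctan2(v[2],-v[:2]@XP)))(lev(R(-34.43),10,1)[0]-PIV))
print(ram())
E
```

```text
[347. 347. 348. 349. 349. 349. 350. 350. 350. 350. 350. 351. 351. 351.
 351. 351. 351. 351. 351. 351. 351. 352. 352. 352. 352.]
True [-3.9 -6.6  9.2] [649.9 196.6 178.2] 30.1833
tcp angle deg -24.842236247958773 at -34.4: -25.34304784329652
True [-4.1 -5.3  8.4] [649.9 196.3 178.1] 30.9083
tcp angle deg -24.82442116501579 at -34.4: -25.34304784329652
[348. 349. 349. 349. 350. 350. 350. 350. 350. 351. 351. 351. 351. 351.
 351. 352. 352. 352. 352. 352. 353. 353. 353. 353. 353.]
```

The ram top is at ~351 mm (350.5 expected at the stop), and a 40 N push no longer moves it, so the lever is at its stop. Now I'll let it back up, retreat and check.

```bash
python3 - <<'E'
from h import *
R=np.radians
for f in(-30,-20,-10,0,10,20):
    p,q=lev(R(f),11,1); manip.movel(p,rate=90,ori=q)
p,q=lev(R(20),110,1); manip.movel(p,rate=150)
manip.move_ptp([430,-20,480],quat([0,1],np.pi/2-.02,-1)); manip.pause(.5)
a0=np.load("pics/top.npy")
for n in("top","side"):
    im,dd=save(n,n+"7"); P=pts(cam(n),dd); z=P[...,2]; D=P[...,:2]-NEST; x=D@XP; y=D@YP
    r=(np.hypot(x,y)<15)&(z>335); print(n,"ram",np.sort(z[r])[-20:].mean().round(1))
    g=(im.max(2)<50)&(abs(y+104)<25)&(x<-80)&(x>-220)&(z>120)&(z<360)
    if g.any(): print("grip",P[g].mean(0).round())
    m=(np.hypot(x,y)<60)&(z>150)&(z<185); print("cap z",np.percentile(z[m],[50,90,97]).round(1))
    for nm,c,zz in(("a",(702,-42),160),("b",(602,-287),160),("stack",(383,-78),74),("spray",(655,-421),197)):
        m=(np.hypot(P[...,0]-c[0],P[...,1]-c[1])<50)&(abs(z-zz)<7)
        if m.sum()>30: print(nm,np.round(cv2.minAreaRect(P[m][:,:2].astype(np.float32))[0]))
print(manip.get_obs()["time_s"],manip.get_obs()["ft_force"])
im=cv2.imread("pics/side7.png"); cv2.imwrite("pics/s7c.png",cv2.resize(im[60:390,200:480],(560,600)))
E
```

```text
top ram 372.9
grip [647. 189. 335.]
cap z [167.6 171.  172.4]
a [704. -41.]
b [ 603. -286.]
spray [ 657. -420.]
side ram 364.8
grip [642. 173. 335.]
cap z [168.6 173.1 174.8]
a [701. -44.]
b [ 599. -288.]
stack [382. -82.]
spray [ 654. -423.]
37.7667 [ 0.66334502 -0.24621115 -0.29106729]
```

View pics/s7c.png

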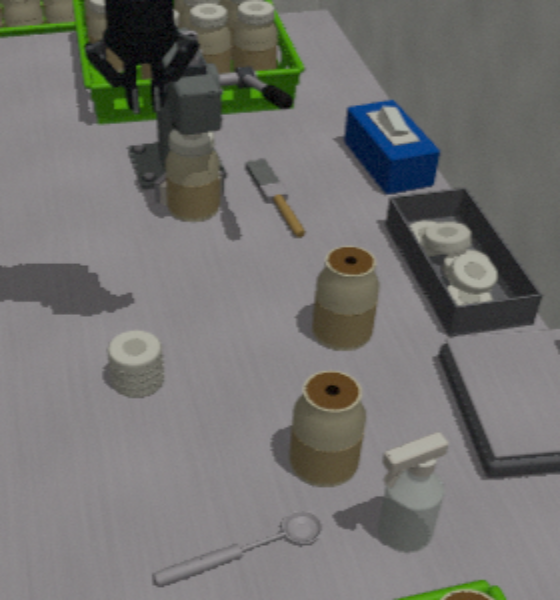

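View pics/top7.png

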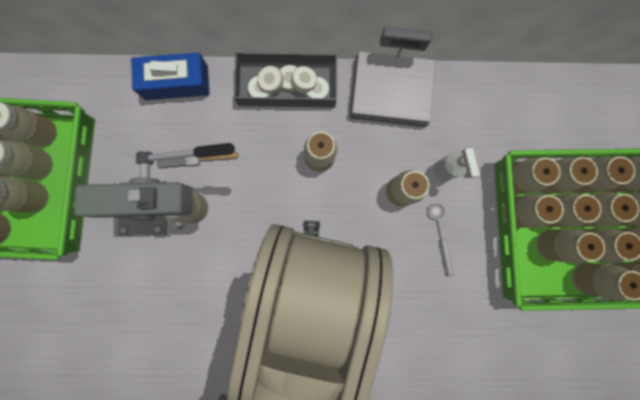

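```bash
python3 - <<'E'
from h import *
for f in("top5","top7"):
    c=[np.load(f"pics/{f}_c.npz")[k] for k in("arr_0","arr_1","arr_2")]; P=pts(c,np.load(f"pics/{f}.npy")); z=P[...,2]; D=P[...,:2]-NEST; x=D@XP; y=D@YP
    for lo,hi in((85,113),(148,163),(164,180)):
        m=(z>lo)&(z<hi)&(np.hypot(x,y)<60)&(x<15)
        q=np.c_[x,y][m]
        print(f,lo,m.sum(),q.min(0).round(1),q.max(0).round(1),"rmax pct",np.percentile(np.hypot(*q.T),[50,95]).round(1))
    m=(z>85)&(z<111)&(np.hypot(x,y)<60)&(x<-15); q=np.c_[x,y][m]
    s=np.linalg.lstsq(np.c_[2*q,np.ones(len(q))],(q**2).sum(1),rcond=None)[0]; print("body circle",s[:2].round(1),np.sqrt(s[2]+s[:2]@s[:2]).round(1))
E
```

```text
Traceback (most recent call last):
IndexError: boolean index did not match indexed array along axis 1; size of axis is 1280 but size of corresponding boolean axis is 640
```

```bash
python3 - <<'E'
from h import *
for f in("top5","top7"):
    c=[np.load(f"pics/{f}_c.npz")[k] for k in("arr_0","arr_1","arr_2")]; P=pts(c,np.load(f"pics/{f}.npy")); z=P[...,2]; D=P[...,:2]-NEST; Q=np.stack([D@XP,D@YP],-1); r=np.hypot(Q[...,0],Q[...,1])
    for lo,hi in((85,112),(148,163),(164,180)):
        q=Q[(z>lo)&(z<hi)&(r<60)&(Q[...,0]<15)]
        print(f,lo,len(q),q.min(0).round(1),q.max(0).round(1))
    q=Q[(z>30)&(z<112)&(r<60)&(Q[...,0]<-10)].astype(float)
    s=np.linalg.lstsq(np.c_[2*q,np.ones(len(q))],(q**2).sum(1),rcond=None)[0]; print("body circle",s[:2].round(1),np.sqrt(s[2]+s[:2]@s[:2]).round(1))
E
```

```text
top5 85 105 [-46.5 -37.3] [-2.8 44.7]
top5 148 7 [-20.7  31.4] [-6.3 36.2]
top5 164 35 [-19.4  31.1] [13.8 36.7]
body circle [-0.1 -0.9] 45.9
top7 85 104 [-47.4 -37.4] [ 3.4 44.7]
top7 148 9 [-21.4  31.2] [-6.6 36.2]
top7 164 32 [-18.9  31. ] [14.3 36.4]
body circle [-0.2 -0.9] 45.8
```

The fitted body circle (radius 45.8 mm) is centred on the nest to within 1 mm and did not move during pressing. The lever is up and the bystanders are unmoved, so I'm handing in.

```bash
python3 -c "
from station import ticket; print(ticket.sign_off())"
```

```text
the job is handed in; nothing more can be done
None
```

The capped bottle stands home in the press (centred to within about 1 mm), its cap was pressed with the lever at its stop, the lever is back up, the bystanders look undisturbed, and the job was handed in at about 38 s.

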